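# Load a network jack module into the spring board vice

## Task

Clamp the green jack module in the spring board vice, block upwards: slant it, push one of its two short edges (either one) into the groove of the blue sprung jaw and keep pushing it back until the opposite edge clears the lip of the black jaw, lower that edge onto its ledge, then let go so that the springs centre the board, flat in both grooves and about level with the ends of the jaws. Feel your way and do not force it, the board cracks under a hard push, and leave the other things on the bench alone.

Things in the scene. Friction and masses are not known exactly. Their poses are not given: they have to be found in the camera images.
- module: jack module: green board 70 (x) x 100 (y) x 5 thick, white block 30 (x) x 44 (y) x 30 tall on the middle of its top (block top 35 above the underside); about 120 g. Origin: centre of the underside, z up. Starts flat on the table; the same after a half turn. Grip the block across its 30 mm, along x. The edges to clamp are at y = +50 and -50. Over 25 N in total against the vice cracks it.
- vice: spring board vice, fixed: grey base 110 (x) x 252 (y); origin: centre of its underside, on the table. On it an aluminium carriage 212 long with end blocks (up to z = 42) and two jaws 70 wide facing each other along y, blue at +y, black at -y. The carriage is locked up to 15 mm off the base's middle along y, unmeasured. Grooves 5 deep, 10 high: ledge z = 45, lip underside 55, lip top 60.
- blue_groove (a point): fixed mark at vice y = +46, z = 45: ledge at the bottom of the blue groove, jaw at rest, IF the carriage were in the middle; the true one is up to 15 mm off along y. Then the lip tip is at y = 41, ledge to 34, outer face 60. The jaw slides back (+y) 15.5 to a hard stop. Spring: about 1.5 N to start + 0.6 N per mm: 9.3 N at 13 mm, 11 N at the stop, then steep.
- black_groove (a point): fixed mark at vice y = -46, z = 45: bottom of the black groove, jaw at rest, carriage in the middle (shifts with the carriage like the blue one, always 92 apart at rest). Lip tip -41, ledge to -34, outer face -60. Same spring, only 8 mm of travel (to -y). The board clears this lip when the blue jaw is pushed back 13 mm or more.
- clamp_centre (a point): fixed point of the vice at y = 0, z = 45: where the centre of the module's underside ends, within 15 mm along y (carriage). There both jaws are pushed back 4 mm; the springs slide a released board there by themselves.
- jack_box: small white surface jack box 50x30x26, standing between vice and module (mm); bystander, leave alone; origin at its underside
- tester: white cable tester 70x120x26 (mm); bystander, leave alone; origin at its underside
- punch_tool: black punch-down tool about 120 long, 24 wide (mm); bystander, leave alone; origin at its underside
- pliers: pliers with one red and one blue handle, about 165 long (mm); bystander, leave alone; origin at its underside
- driver: screwdriver about 200 long lying on the table (mm); bystander, leave alone; origin at its underside
- red_cap: red round cap, 24 across, 12 high (mm); bystander, leave alone; origin at its underside
- screw_jar: small jar 50 across, 60 high (mm); bystander, leave alone; origin at its underside
There are look-alikes about, which are no part of the job. What is shaped like the module but orange or pink is not meant.

How it is judged:
On the way, in this order (a step that is already met when the one before it is completed fails the run):
1. one edge of the slanted board is in the blue jaw and pushes it back (contact force between module and vice above 6 N and y of module in the frame of vice between -0.01 and 0.035 m and z of module in the frame of vice between 0.047 and 0.08 m and angle between module's own z axis and vertical above 0.05 rad), for 0.1 s.
2. the board lies flat on the ledges of both jaws, under the lips, gripped by the springs (z of module in the frame of vice between 0.0425 and 0.0475 m and angle between module's own z axis and vertical below 0.03 rad and contact force between module and vice above 3 N and y of module in the frame of vice between -0.018 and 0.018 m and x of module in the frame of vice between -0.01 and 0.01 m and angle between the y axis of module and the y axis of vice, either way round below 0.04 rad), for 0.2 s.
At the end, for the whole second after the job is handed in: The module is at rest, block up, in both grooves: underside within 2.5 mm of the ledges' height, tilted under 0.03 rad, gripped by the sprung jaws (over 3 N), within 18 mm of the middle of the base along its y and 10 mm along its x, turned under 0.04 rad to the vice (all of step 2 and linear speed of module below 0.01 m/s); the robot touches nothing.
It fails at once if the board is forced: more than 25 N between the module and the vice (contact force between module and vice above 25 N).
It fails at once if a bystander is moved by more than 25 mm (distance of any of jack_box, tester, punch_tool, pliers, driver, red_cap, screw_jar from where it was at the start of the episode above 0.025 m).
It also fails if it takes over 64 s, if anything falls off the work surface, if the arm or the gripper's body presses on something with over 40 N, if the wrist force passes 120 N, or if a joint passes its speed limit or range.

## Robot

A 6-joint arm with a two-finger parallel gripper is mounted at the origin on the work surface. World frame = base frame: x ahead of the robot, y to its left, z up, the work surface at z = 0. Lengths are in m, angles in rad, forces in N, time in s.
With the tool pointing down it reaches from about 0.25 to 0.775 m from the base axis. Payload 4 kg.
Tool frame: the origin (TCP) lies midway between the tips of the shut fingers; the grasp point (between the pads) lies grip_point_offset behind it (grip_point_offset is the distance from the TCP to the grasp point, in m); z points along the fingers, y is the line along which they close (so a half turn about z gives the same grasp; the last joint's range is limited). The gripper opens to 94 mm and grips with 3 to 60 N. Pads are 16 mm wide; open, the fingers measure 119 mm over their backs; the gripper's body (75 mm by 177 mm) begins 78 mm behind the grasp point.
Start: joints at [-1.216, 0.087, 1.371, -0, 1.684, -0.103], TCP at [0.243, -0.493, 0.206] pointing down, gripper open.
Joint ranges: [-3.1, 3.1], [-0.76, 2.03], [0.27, 2.55], [-1.08, 4.22], [0.17, 2.65], [-2.57, 2.57]. Speed limits (rad/s): [2.79, 2.79, 3.14, 3.14, 3.14, 3.14].

## Interface

Orientations are given as [roll, pitch, yaw] about the fixed x, y, z axes, in that order (R = Rz(yaw) Ry(pitch) Rx(roll)).
In Python, from bench import * gives the robot as it stands. The module is installed in compiled form; this text tells all that it offers.
- The arm moves only by the tool apply_moves, never from a script. Its argument "commands" is a list of rows, each a list of 7 numbers: the turn, a rotation vector about the world's x, y, z in rad, then the shift along the world's x, y, z in m, then the opening in per cent of the stroke, from 0 (shut) to 100 (fully open). In form: [[ax, ay, az, x, y, z, jaw], ...]. A call has exactly 5 rows; each row is the pose to reach, as a shift and turn from the pose commanded when the call began; what a row does not reach only later rows make up. A row lasts 1/10 s, in which the tool goes at most 50 mm and 8.59 degrees, less where a joint would pass 70% of its speed; a pose out of reach is approached as far as the arm can. A call with a gripper value outside its range is refused whole. The fingers move at their own pace and stop on an object; the grip force is fixed at half the most. Time passes only in rows, so rows that repeat a pose let the fingers close, or fill a call up. It gives the time, the measured TCP pose, the force, the opening and the grip force at its end, in the units of the state.
- get_obs(): the state, without advancing time (a new reading comes with each control period).
- snapshot(name): name is "side" or "top" or "wrist"; returns a dict with "pixels" (384x512x3 uint8, red, green, blue), "vertical_fov" (degrees; the focal length in pixels is half the picture's height over the tangent of half this angle, whatever the lens; pixels are square), "cx", "cy" (the principal point, pixels), "rvec" (rotation vector, rad) and "tvec" (3), from world to camera coordinates, as OpenCV has them. Camera axes: x right, y down, z forward; pixel columns grow to the right and rows downward; lengths in m; the calibration is good to about 2 mm. A picture is of the moment at which its call begins. There is no depth.
- close_job(): hands the job in; it is judged then, once.
Trained networks look in the newest picture that a camera, given by its name, has taken for a name from the list of things; names that differ only in an ending like _2 or _b are one class to them, and where a whole thing is asked for, a point or a joint stands for the part that bears it (a point fixed in the world has none). Each returns a list of dicts, best first, with "score" (0 to 1); they miss things now and then, are a little off and sometimes report something else, mostly with a low value. They report only what shows in the picture. A call takes as long as a camera call. They do not tell look-alikes from the thing itself.
- masks_of(camera, query): "mask" (384x512 bool, what is visible of it) and "extent" ([left, top, right, bottom] in pixels, round what is visible of it).
- place_of(camera, query): "pixel" ([column, row] in pixels: a listed point, or the origin of a listed thing).
The state is a dict: "time": time; "joint_positions": joint angles; "qvel": joint speeds; "joint_torque": joint torques, N m; "tool_pos": TCP position; "ee_rot": TCP orientation; "wrist_force": force on the tool from outside, world axes, zero at the start; "wrist_torque": the same for the moment, N m; "width": finger opening in m; "finger_force": force on a finger pad.
Only numpy, scipy, OpenCV 4.12 (cv2) and the standard library are available. Lean on these libraries where they do the work, as an engineer would, in place of code of your own. Each camera call takes 0.05 s, during which the arm holds its last target. There are 200 camera calls.

## Working session

There is one attempt and no reset: what is moved stays moved. The work goes in short steps, Python scripts to look and compute and a tool call to move; the robot and the scene stay as the last step left them, time stands still between calls to the robot, and variables do not carry over. Pictures are saved under pics/ and viewed, at most 10 in all, crops included, and the job is handed in when it is done.

Besides the shell and the picture viewer there is one more tool, called after "Emit:" as a command line: name --pt "numbers of a row" for each row, then --argument value for the rest. apply_moves: Moves the arm, as the interface text tells. Its arguments: {"type":"object","properties":{"commands":{"type":"array"}},"required":["commands"]}

```bash
mkdir -p pics; ls; cat > h.py <<'E'
from bench import *
import numpy as np, cv2
def cam(s):
    R=cv2.Rodrigues(np.array(s["rvec"],float))[0]; t=np.array(s["tvec"],float).ravel()
    f=192/np.tan(np.radians(s["vertical_fov"])/2); return R,t,f,s["cx"],s["cy"]
def ray(s,px,z):
    R,t,f,cx,cy=cam(s); px=np.atleast_2d(px).astype(float)
    d=np.c_[(px[:,0]-cx)/f,(px[:,1]-cy)/f,np.ones(len(px))]@R; c=-R.T@t
    return c+d*((z-c[2])/d[:,2:3])
def proj(s,P):
    R,t,f,cx,cy=cam(s); q=np.atleast_2d(P)@R.T+t; return np.c_[f*q[:,0]/q[:,2]+cx,f*q[:,1]/q[:,2]+cy]
def save(s,n): cv2.imwrite("pics/"+n,s["pixels"][:,:,::-1])
E
python3 - <<'E'
from h import *
a=snapshot("top");b=snapshot("side")
cv2.imwrite("pics/a.png",cv2.resize(np.vstack([a["pixels"],b["pixels"]])[:,:,::-1],None,fx=.78,fy=.78))
save(a,"top.png")
o=get_obs();print(o)
for s in(a,b):print(-cam(s)[0].T@cam(s)[1],cam(s)[2:], cam(s)[0])
for c,s in(("top",a),("side",b)):
  for q in("module","vice","blue_groove","black_groove","clamp_centre","jack_box"):
    z=.045 if q in("blue_groove","black_groove","clamp_centre") else 0
    for r in place_of(c,q)[:3]:print(c,q,round(r["score"],2),r["pixel"],ray(s,r["pixel"],z).round(4))
E
```

```text
pics
{'time': 0.1, 'joint_positions': array([-1.21608038e+00,  8.78845260e-02,  1.37207492e+00, -1.72363144e-05,
        1.68357370e+00, -1.03127536e-01]), 'qvel': array([ 0.00110832, -0.00171313, -0.0032034 , -0.00150501,  0.00017249,
       -0.0002968 ]), 'joint_torque': array([ 3.61659237e-03, -3.41249514e+01, -3.03302836e+01,  7.20146787e-02,
        3.03614675e-02, -1.05228185e-04]), 'tool_pos': array([ 0.24291825, -0.4929156 ,  0.20443363]), 'ee_rot': array([-3.13966071e+00, -1.82723698e-04,  4.57841380e-01]), 'wrist_force': array([-0.55752956,  0.40232967, -0.4894825 ]), 'wrist_torque': array([ 0.06299742, -0.00031374,  0.01630834]), 'finger_force': 0.0, 'width': 0.09363177132020278}
[ 0.44568581 -0.00415677  1.26561151] (np.float64(471.6865733613405), 260.89767796107645, 189.40608496130585) [[ 0.01078421 -0.99984011 -0.01426404]
 [-0.99878114 -0.01008348 -0.04831718]
 [ 0.04816562  0.01476772 -0.99873019]]
[0.39535638 0.64277442 0.77253446] (np.float64(361.88371282730424), 257.61741522298894, 195.08548005511014) [[-0.99178526 -0.12635362 -0.01991871]
 [-0.0778007   0.71947604
[... 304 characters left out ...]
, 168.1] [[0.5643 0.0025 0.    ]]
top blue_groove 0.68 [167.2, 193.8] [[0.4907 0.2571 0.045 ]]
top blue_groove 0.32 [118.7, 170.7] [[0.5496 0.3852 0.045 ]]
top clamp_centre 0.88 [184.8, 189.3] [[0.5028 0.2115 0.045 ]]
top jack_box 0.59 [268.1, 168.4] [[ 0.5635 -0.0042  0.    ]]
side module 0.94 [260.6, 166.3] [[ 0.5104 -0.2136  0.    ]]
side module 0.86 [275.1, 200.3] [[ 0.4506 -0.0712 -0.    ]]
side module 0.71 [315.7, 164.2] [[ 0.3363 -0.2419  0.    ]]
side vice 0.65 [245.2, 289.7] [[0.4939 0.2232 0.    ]]
side blue_groove 0.9 [247.0, 291.9] [[0.4834 0.2525 0.045 ]]
side black_groove 0.76 [240.2, 260.2] [[0.5116 0.1724 0.045 ]]
side clamp_centre 0.57 [241.1, 277.6] [[0.5021 0.2185 0.045 ]]
```

View pics/a.png

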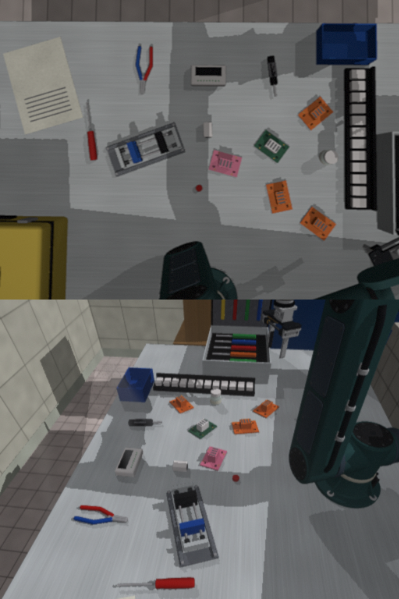

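The top view shows the green module at about (346,186) and the vice at about (187,190), rotated roughly 15°. The jack box is at (267,167), and the orange and pink parts are decoys. Next I'll zoom in on the module and the vice.

```bash
python3 - <<'E'
from h import *
a=snapshot("top");b=snapshot("side")
A=a["pixels"];B=b["pixels"]
c1=cv2.resize(A[145:235,125:250],(800,576),interpolation=cv2.INTER_CUBIC)
cv2.imwrite("pics/v.png",c1[:,:,::-1])
c2=cv2.resize(B[225:345,195:295],(500,600),interpolation=cv2.INTER_CUBIC); cv2.imwrite("pics/vs.png",c2[:,:,::-1])
# green board
for s,n,x0,x1,y0,y1 in((a,"top",315,380,155,220),(b,"side",235,290,140,190)):
    I=s["pixels"].astype(int);h=cv2.cvtColor(s["pixels"],cv2.COLOR_RGB2HSV)
    m=((h[:,:,0]>45)&(h[:,:,0]<95)&(h[:,:,1]>70)).astype(np.uint8)
    k=np.zeros_like(m);k[y0:y1,x0:x1]=m[y0:y1,x0:x1]
    pts=np.argwhere(k)[:,::-1]; w=ray(s,pts,.005)[:,:2]
    r=cv2.minAreaRect((w*1000).astype(np.float32));print(n,len(pts),r, cv2.boxPoints(r).round(0).tolist())
for c in("top","side"):
  for r in masks_of(c,"module"):print(c,round(r["score"],2),r["extent"])
  for r in masks_of(c,"vice")[:1]:
    s=a if c=="top" else b
    w=ray(s,np.argwhere(r["mask"])[:,::-1],0.01)[:,:2]; q=cv2.minAreaRect((w*1000).astype(np.float32));print("vice",r["score"],q)
E
```

```text
top 589 ((514.8304443359375, -217.07830810546875), (96.8409194946289, 66.92668151855469), 55.08455276489258) [[460.0, -238.0], [515.0, -276.0], [570.0, -197.0], [515.0, -158.0]]
side 179 ((513.8681030273438, -214.21511840820312), (96.00454711914062, 64.52814483642578), 54.15959548950195) [[460.0, -234.0], [512.0, -272.0], [568.0, -194.0], [516.0, -156.0]]
top 0.81 [380.1, 123.8, 425.0, 167.3]
top 0.66 [328.5, 166.4, 366.0, 211.1]
top 0.62 [386.7, 266.5, 429.0, 304.7]
top 0.59 [338.7, 234.7, 373.0, 274.9]
top 0.59 [266.7, 193.7, 312.0, 228.4]
vice 0.91 ((499.2275390625, 214.72291564941406), (110.98611450195312, 253.30093383789062), 20.417287826538086)
side 0.94 [299.9, 152.3, 332.5, 170.0]
side 0.92 [326.7, 132.3, 355.0, 152.4]
side 0.9 [218.4, 125.2, 246.3, 146.2]
side 0.77 [255.4, 188.8, 289.2, 218.4]
side 0.69 [240.2, 152.0, 276.3, 176.0]
vice 0.98 ((501.9634094238281, 208.90667724609375), (111.0372085571289, 273.07403564453125), 20.56373405456543)
```

View pics/v.png

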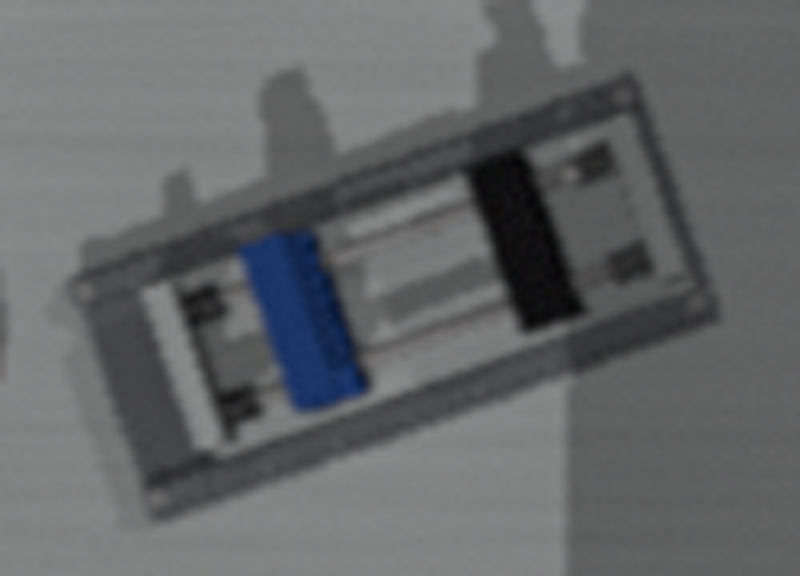

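View pics/vs.png

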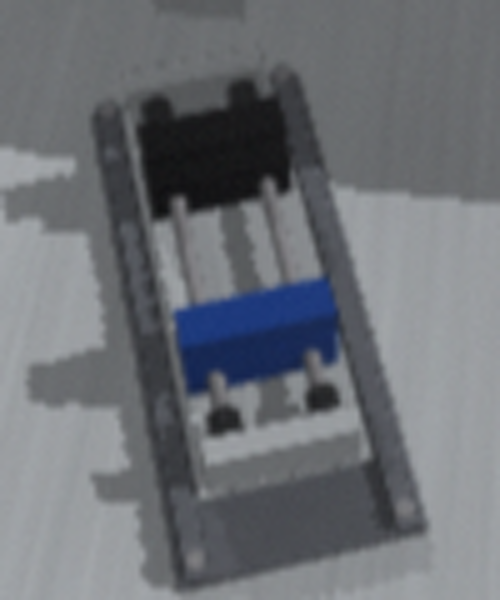

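The base centre is at about (0.500, 0.214) with yaw about 0.355. The carriage is visibly shifted towards the black (-y) end. I'll measure that shift from the jaw colours.

```bash
python3 - <<'E'
from h import *
import bench; print([n for n in dir(bench) if not n.startswith("_")], getattr(bench,"grip_point_offset",None))
a=snapshot("top");A=a["pixels"]
C=np.array([.4992,.2147]);th=np.radians(20.42)
ux=np.array([np.cos(th),np.sin(th)]);uy=np.array([-np.sin(th),np.cos(th)])
def prof(z,xs,ys):
    P=np.array([[*(C+x*ux+y*uy),z] for y in ys for x in xs]);q=proj(a,P).astype(np.float32)
    v=cv2.remap(A,q[:,:1],q[:,1:],cv2.INTER_LINEAR).reshape(len(ys),len(xs),3).astype(float);return v.mean(1)
ys=np.arange(-.08,.081,.003)
v=prof(.06,np.linspace(-.03,.03,20),ys)
for y,c in zip(ys,v):print(int(round(y*1000)),c.astype(int))
print("base")
for xs,ys in((np.linspace(-.05,.05,20),np.r_[np.arange(-.14,-.11,.003),np.arange(.112,.14,.003)]),):
    for y,c in zip(ys,prof(.01,xs,ys)):print(int(round(y*1000)),c.astype(int))
E
```

```text
['IKError', 'close_job', 'get_obs', 'grip_point_offset', 'masks_of', 'place_of', 'snapshot'] 0.0188
-80 [71 71 71]
-77 [36 37 37]
-74 [13 12 13]
-71 [15 14 15]
-68 [16 15 17]
-65 [15 14 16]
-62 [15 15 16]
-59 [14 14 14]
-56 [15 15 15]
-53 [40 41 41]
-50 [85 86 86]
-47 [107 107 107]
-44 [107 109 109]
-41 [108 109 109]
-38 [108 108 108]
-35 [108 109 109]
-32 [108 109 109]
-29 [108 109 109]
-26 [108 109 109]
-23 [109 110 110]
-20 [110 111 111]
-17 [109 110 110]
-14 [109 110 110]
-11 [109 110 110]
-8 [110 110 111]
-5 [111 112 112]
-2 [112 113 113]
1 [107 108 108]
4 [102 103 102]
7 [98 99 99]
10 [86 87 88]
13 [51 55 66]
16 [21 36 67]
19 [18 40 80]
22 [19 40 78]
25 [20 41 83]
28 [24 49 97]
31 [ 27  53 103]
34 [ 26  52 103]
37 [ 26  52 103]
40 [ 26  52 102]
43 [ 47  64 103]
46 [ 85  91 104]
49 [103 105 105]
52 [103 103 103]
55 [94 95 95]
58 [78 79 79]
61 [67 68 68]
64 [65 66 66]
67 [62 63 63]
70 [52 53 53]
73 [67 67 68]
76 [110 112 112]
79 [132 134 133]
base
-140 [97 99 99]
-137 [97 99 99]
-134 [98 99 99]
-131 [96 98 98]
-128 [83 84 85]
-125 [62 63 64]
-122 [60 61 63]
-119 [77 78 78]
-116 [87 88 88]
-113 [86 87 87]
-110 [83 84 84]
112 [68 69 72]
115 [69 70 72]
118 [71 72 74]
121 [76 77 79]
124 [91 92 93]
127 [108 110 110]
130 [116 118 117]
133 [117 118 118]
136 [119 121 121]
139 [125 126 126]
```

Emit:
apply_moves --pt "0 0 0.13 0.05 0.05 0 100" --pt "0 0 0.25 0.1 0.1 0 100" --pt "0 0 0.38 0.15 0.15 0 100" --pt "0 0 0.5 0.2 0.2 0 100" --pt "0 0 0.504 0.271 0.277 0 100"

```text
time: 1.55
tool_pos: [0.4202, -0.3144, 0.2057]
ee_rot: [3.141, 0.0, 0.963]
wrist_force: [0.2, -1.3, -0.0]
width: 0.0941
finger_force: 0.0
```

Emit:
apply_moves --pt "0 0 0 0.033 0.034 0 100" --pt "0 0 0 0.066 0.068 0 100" --pt "0 0 0 0.094 0.098 -0.02 100" --pt "0 0 0 0.094 0.098 -0.04 100" --pt "0 0 0 0.094 0.098 -0.06 100"

```text
time: 2.05
tool_pos: [0.5141, -0.2163, 0.1448]
ee_rot: [3.141, 0.0, 0.965]
wrist_force: [0.3, 0.1, -0.4]
width: 0.094
finger_force: 0.0
```

```bash
python3 - <<'E'
from h import *
a=snapshot("wrist");save(a,"w1.png");print(get_obs()["tool_pos"],get_obs()["ee_rot"])
h=cv2.cvtColor(a["pixels"],cv2.COLOR_RGB2HSV)
m=((h[:,:,0]>45)&(h[:,:,0]<95)&(h[:,:,1]>70)).astype(np.uint8)
n,l,st,_=cv2.connectedComponentsWithStats(m);k=1+st[1:,4].argmax();print(st[k])
w=ray(a,np.argwhere(l==k)[:,::-1],.005)[:,:2];print(cv2.minAreaRect((w*1000).astype(np.float32)))
E
```

```text
[ 0.51168101 -0.21584589  0.14053298] [-3.13464628e+00  9.14689553e-04  9.63821750e-01]
[ 219  129   74  102 5183]
((514.9428100585938, -218.42604064941406), (100.01920318603516, 69.77092742919922), 54.47667694091797)
```

View pics/w1.png

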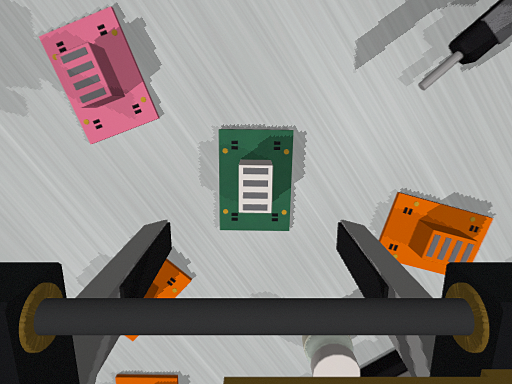

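The wrist view shows the green module at (256,180) between the open fingers. It measures 100×70 at (0.515, -0.218), which matches the given size. Descending now.

Emit:
apply_moves --pt "0 0 -0.012 0.001 -0.002 -0.04 100" --pt "0 0 -0.012 0.001 -0.002 -0.08 100" --pt "0 0 -0.012 0.001 -0.002 -0.115 100" --pt "0 0 -0.012 0.001 -0.002 -0.13 100" --pt "0 0 -0.012 0.001 -0.002 -0.134 100"

```text
time: 2.6
tool_pos: [0.5129, -0.2194, 0.0098]
ee_rot: [-3.138, 0.0, 0.949]
wrist_force: [0.3, -0.1, 0.3]
width: 0.0938
finger_force: 0.0
```

Emit:
apply_moves --pt "0 0 0 0 0 0 10" --pt "0 0 0 0 0 0 10" --pt "0 0 0 0 0 0 10" --pt "0 0 0 0 0 0 10" --pt "0 0 0 0 0 0 10"

```text
time: 3.1
tool_pos: [0.5146, -0.2201, 0.0124]
ee_rot: [3.14, -0.0, 0.95]
wrist_force: [-0.3, -0.2, -0.3]
width: 0.0576
finger_force: 0.0
```

Emit:
apply_moves --pt "0 0 0 0 0 0 10" --pt "0 0 0 0 0 0 10" --pt "0 0 0 0 0 0 10" --pt "0 0 0 0 0 0 10" --pt "0 0 0 0 0 0 10"

```text
time: 3.6
tool_pos: [0.5139, -0.2197, 0.0114]
ee_rot: [-3.141, 0.0, 0.95]
wrist_force: [-0.5, 0.9, 0.8]
width: 0.0298
finger_force: 30.0
```

Emit:
apply_moves --pt "0 0 0 0 0 0 10" --pt "0 0 0 0 0 0.02 10" --pt "0 0 0 0 0 0.05 10" --pt "0 0 0 0 0 0.09 10" --pt "0 0 0 0 0 0.13 10"

```text
time: 4.1
tool_pos: [0.5133, -0.2195, 0.1417]
ee_rot: [-3.139, 0.0, 0.95]
wrist_force: [0.2, -1.0, -0.8]
width: 0.0298
finger_force: 30.0
```

The module is gripped: width is 29.8 mm, equal to the block. Carrying it to the vice and aligning.

Emit:
apply_moves --pt "0 0 0.1 0 0.04 0 10" --pt "0 0 0.2 -0.001 0.085 0 10" --pt "0 0 0.3 -0.002 0.13 0 10" --pt "0 0 0.4 -0.003 0.175 0 10" --pt "0 0 0.5 -0.003 0.21 0 10"

```text
time: 4.6
tool_pos: [0.5104, -0.0075, 0.1411]
ee_rot: [-3.141, -0.001, 1.455]
wrist_force: [0.8, -0.1, -2.0]
width: 0.03
finger_force: 30.0
```

Emit:
apply_moves --pt "0 0 0.1 0 0.045 0 10" --pt "0 0 0.2 -0.001 0.09 0 10" --pt "0 0 0.3 -0.002 0.13 0 10" --pt "0 0 0.4 -0.003 0.17 0 10" --pt "0 0 0.477 -0.003 0.196 0 10"

```text
time: 5.1
tool_pos: [0.5073, 0.1888, 0.141]
ee_rot: [-3.141, -0.001, 1.933]
wrist_force: [0.0, -1.1, -1.8]
width: 0.0298
finger_force: 30.0
```

Emit:
apply_moves --pt "-0.08 -0.03 0 0 0 0 10" --pt "-0.16 -0.06 0 0 0 0 10" --pt "-0.234 -0.087 0 0 0 0 10" --pt "-0.234 -0.087 0 0 0 0 10" --pt "-0.234 -0.087 0 0 0 0 10"

```text
time: 5.6
tool_pos: [0.5077, 0.1865, 0.1409]
ee_rot: [-3.14, 0.248, 1.928]
wrist_force: [0.9, -0.4, -1.5]
width: 0.0301
finger_force: 30.0
```

```bash
python3 - <<'E'
from h import *
from scipy.spatial.transform import Rotation as Ro
a=snapshot("top");b=snapshot("side");o=get_obs();print(o["tool_pos"],o["ee_rot"],o["wrist_force"])
R=Ro.from_euler("xyz",o["ee_rot"]).as_matrix();print(R.round(3))
A=cv2.resize(a["pixels"][140:240,120:250],(520,400),interpolation=cv2.INTER_CUBIC);B=cv2.resize(b["pixels"][205:345,185:305],None,fx=2.86,fy=2.86)[:400]
cv2.imwrite("pics/t2.png",np.hstack([A[:400,:450],B])[:,:,::-1])
E
```

```text
[0.50827573 0.18560025 0.14148923] [3.14152801 0.24875278 1.92582156] [ 0.82122003 -0.6738548  -0.63311061]
[[-0.337  0.938  0.086]
 [ 0.909  0.348 -0.231]
 [-0.246  0.    -0.969]]
```

View pics/t2.png

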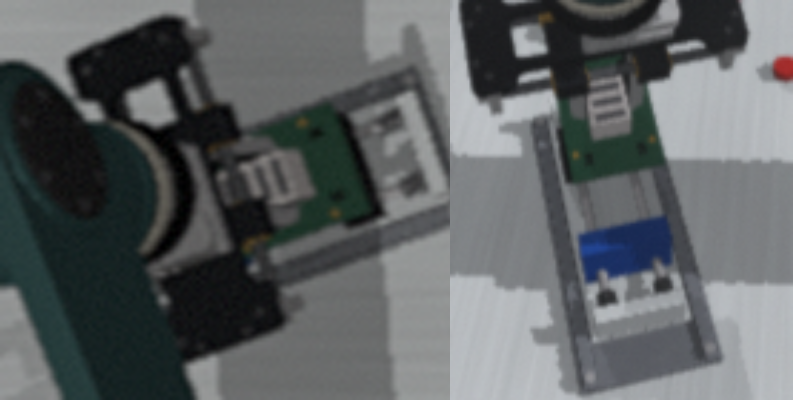

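The tilt direction is right: the +y edge is low and faces the blue jaw, and the board sits laterally over the vice. Descending to groove height in front of the blue lip.

Emit:
apply_moves --pt "0 0 0 0 0 -0.025 10" --pt "0 0 0 0 0 -0.045 10" --pt "0 0 0 0 0 -0.06 10" --pt "0 0 0 0 0 -0.068 10" --pt "0 0 0 0 0 -0.07 10"

```text
time: 6.2
tool_pos: [0.5078, 0.1855, 0.0706]
ee_rot: [-3.14, 0.25, 1.926]
wrist_force: [0.0, -0.3, -1.6]
width: 0.0296
finger_force: 30.0
```

```bash
python3 - <<'E'
from h import *
b=snapshot("side");o=get_obs();print(o["tool_pos"],o["ee_rot"],o["wrist_force"])
B=cv2.resize(b["pixels"][225:325,195:295],(600,600),interpolation=cv2.INTER_CUBIC)
C=np.array([.4992,.2147]);th=.3564
ux=np.array([np.cos(th),np.sin(th)]);uy=np.array([-np.sin(th),np.cos(th)])
def W(x,y,z):return [*(C+x*ux+y*uy),z]
def dots(P,c):
    for q in proj(b,P):cv2.circle(B,tuple(int(v) for v in ((q+.5-[195,225])*6)),3,c,-1)
# predicted blue jaw lip top edge / outer top edge (shift -15.5), predicted board leading bottom corners
dots([W(x,y,.06) for x in(-.035,.035) for y in(.0255,.0445)],(255,255,0))
p=get_obs()["tool_pos"]
dots([W(x,-.0317+.0497,.0519) for x in(-.035,.035)],(255,0,0))
cv2.imwrite("pics/s3.png",B[:,:,::-1])
E
```

```text
[0.50805622 0.18573618 0.07108701] [-3.14095143  0.24958202  1.92626435] [-0.22761044 -0.2069001  -1.30971115]
```

View pics/s3.png

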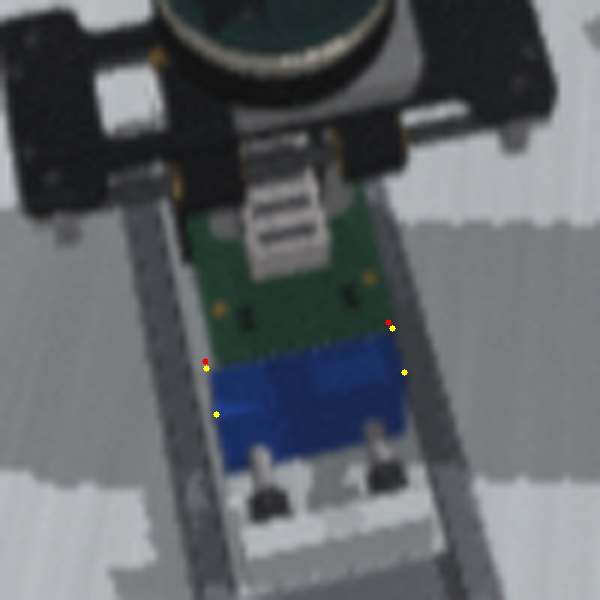

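The board's leading edge lines up with the blue jaw at about (210–397, 340), within 1–2 mm laterally. Moving in along vice +y in small steps.

Emit:
apply_moves --pt "0 0 0 -0.0007 0.0019 0 10" --pt "0 0 0 -0.0014 0.0038 0 10" --pt "0 0 0 -0.0021 0.0056 0 10" --pt "0 0 0 -0.0028 0.0075 0 10" --pt "0 0 0 -0.0035 0.0094 0 10"

```text
time: 6.75
tool_pos: [0.5046, 0.1959, 0.0718]
ee_rot: [3.141, 0.25, 1.927]
wrist_force: [0.7, 0.7, -1.5]
width: 0.0297
finger_force: 30.0
```

Emit:
apply_moves --pt "0 0 0 -0.0004 0.0009 0 10" --pt "0 0 0 -0.0007 0.0019 0 10" --pt "0 0 0 -0.0011 0.0028 0 10" --pt "0 0 0 -0.0014 0.0037 0 10" --pt "0 0 0 -0.0014 0.0037 0 10"

```text
time: 7.25
tool_pos: [0.5033, 0.1988, 0.0716]
ee_rot: [3.142, 0.251, 1.927]
wrist_force: [1.4, -2.5, -1.1]
width: 0.0299
finger_force: 30.0
```

Contact in the groove at about the expected distance (2.8 N, 14 mm of advance). Continuing to push while watching the force.

Emit:
apply_moves --pt "0 0 0 -0.0005 0.0012 0 10" --pt "0 0 0 -0.0009 0.0024 0 10" --pt "0 0 0 -0.0013 0.0036 0 10" --pt "0 0 0 -0.0018 0.0047 0 10" --pt "0 0 0 -0.0018 0.0047 0 10"

```text
time: 7.75
tool_pos: [0.5016, 0.2034, 0.0717]
ee_rot: [3.141, 0.251, 1.927]
wrist_force: [1.8, -5.2, -0.8]
width: 0.0302
finger_force: 30.0
```

Emit:
apply_moves --pt "0 0 0 -0.0004 0.0009 0 10" --pt "0 0 0 -0.0007 0.0019 0 10" --pt "0 0 0 -0.0011 0.0028 0 10" --pt "0 0 0 -0.0011 0.0028 0 10" --pt "0 0 0 -0.0011 0.0028 0 10"

```text
time: 8.25
tool_pos: [0.5008, 0.2056, 0.0718]
ee_rot: [3.141, 0.252, 1.927]
wrist_force: [1.9, -5.9, 0.0]
width: 0.0299
finger_force: 30.0
```

```bash
python3 - <<'E'
from h import *
b=snapshot("side");o=get_obs();print(o["tool_pos"],o["ee_rot"],o["wrist_force"],o["wrist_torque"])
B=cv2.resize(b["pixels"][225:325,195:295],(600,600),interpolation=cv2.INTER_CUBIC)
cv2.imwrite("pics/s4.png",B[:,:,::-1])
E
```

```text
[0.50082566 0.20558889 0.07183083] [3.14131539 0.25246123 1.92643972] [ 2.63960895 -6.8649117  -0.2968733 ] [-1.07908346 -0.55449252  0.10748812]
```

View pics/s4.png

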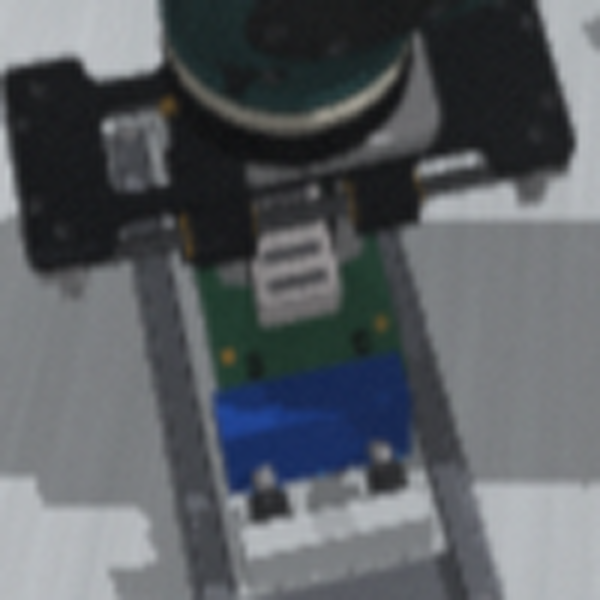

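The blue jaw has visibly slid back towards its end block with the board edge under the lip, at about 6.9 N (roughly 9 mm). Pushing about 4 mm more.

Emit:
apply_moves --pt "0 0 0 -0.0004 0.0009 0 10" --pt "0 0 0 -0.0007 0.0019 0 10" --pt "0 0 0 -0.0011 0.0028 0 10" --pt "0 0 0 -0.0014 0.0037 0 10" --pt "0 0 0 -0.0014 0.0037 0 10"

```text
time: 8.8
tool_pos: [0.4997, 0.2085, 0.0719]
ee_rot: [3.141, 0.254, 1.926]
wrist_force: [3.3, -8.2, -0.1]
width: 0.0302
finger_force: 30.0
```

```bash
python3 - <<'E'
from h import *
f=[];p=[]
for i in range(6):
    snapshot("side");o=get_obs();f.append(o["wrist_force"]);p.append(o["tool_pos"])
f=np.mean(f,0);p=np.mean(p,0);uy=np.array([-.3489,.9372,0]);print(f,f@uy,p,(p-[.4992,.2147,0])@uy)
E
```

```text
[ 3.32796594 -7.80117091 -0.42570376] -8.472384698227941 [0.49969003 0.20849393 0.07191836] -0.005987300260939663
```

Emit:
apply_moves --pt "0 0 0 -0.0004 0.0009 0 10" --pt "0 0 0 -0.0007 0.0019 0 10" --pt "0 0 0 -0.001 0.0028 0 10" --pt "0 0 0 -0.001 0.0028 0 10" --pt "0 0 0 -0.001 0.0028 0 10"

```text
time: 9.6
tool_pos: [0.4989, 0.2107, 0.072]
ee_rot: [-3.142, 0.255, 1.926]
wrist_force: [2.2, -9.3, -0.1]
width: 0.0298
finger_force: 30.0
```

```bash
python3 - <<'E'
from h import *
f=[];p=[];r=[]
for i in range(6):
    snapshot("side");o=get_obs();f.append(o["wrist_force"]);p.append(o["tool_pos"]);r.append(np.abs(o["ee_rot"]))
f=np.mean(f,0);p=np.mean(p,0);uy=np.array([-.3489,.9372,0]);print(f,f@uy,p,(p-[.4992,.2147,0])@uy,np.mean(r,0))
b=snapshot("side");B=cv2.resize(b["pixels"][225:325,195:295],(600,600),interpolation=cv2.INTER_CUBIC)
a=snapshot("top");A=a["pixels"][140:240,140:230];A=cv2.resize(A,(540,600),interpolation=cv2.INTER_CUBIC)
cv2.imwrite("pics/s5.png",cv2.resize(np.hstack([B,A]),(798,420))[:,:,::-1])
E
```

```text
[ 3.44672775 -9.13443259 -0.10184738] -9.763353536159915 [0.49887344 0.21066986 0.0720184 ] -0.0036631083146871565 [3.14156516 0.25541347 1.92605834]
```

View pics/s5.png

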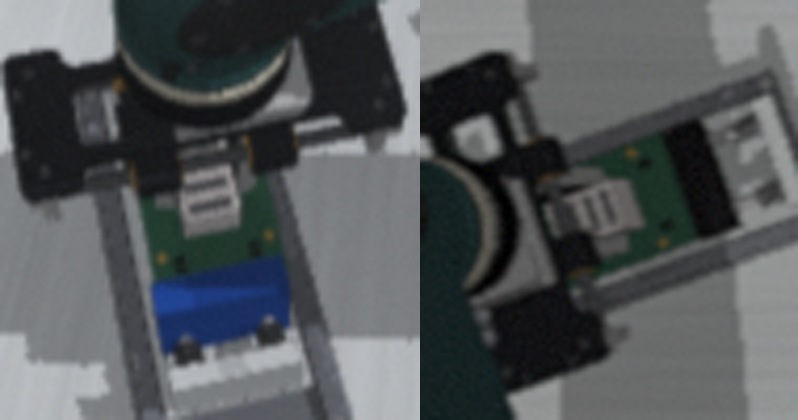

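Force is 9.8 N, so the jaw is back about 13.8 mm. The top view shows the raised edge still over the black jaw. Next I rotate the board down about the blue edge, first to a tilt of about 0.12.

Emit:
apply_moves --pt "0 0 0 -0.0003 0.0008 0 10" --pt "0.0375 0.014 0 -0.0001 0.0002 -0.0022 10" --pt "0.0843 0.0314 0 0.0002 -0.0006 -0.0051 10" --pt "0.1218 0.0454 0 0.0004 -0.0011 -0.0074 10" --pt "0.1218 0.0454 0 0.0004 -0.0011 -0.0074 10"

```text
time: 10.5
tool_pos: [0.4998, 0.2085, 0.0652]
ee_rot: [3.141, 0.125, 1.925]
wrist_force: [1.1, -9.9, 2.2]
width: 0.0295
finger_force: 30.0
```

```bash
cat > st.py <<'E'
from h import *
f=[];p=[];r=[]
for i in range(6):
    snapshot("side");o=get_obs();f.append(o["wrist_force"]);p.append(o["tool_pos"]);r.append(np.abs(o["ee_rot"]))
f=np.mean(f,0);p=np.mean(p,0);uy=np.array([-.3489,.9372,0]);ux=np.array([.9372,.3489,0]);d=p-[.4992,.2147,0]
print("F",f.round(2),"Fy",f@uy,"p",p.round(4),"x,y",d@ux,d@uy,np.mean(r,0).round(4),o["time"])
E
python3 st.py
```

```text
F [  1.72 -10.21   2.94] Fy -10.171638253769151 p [0.4996 0.209  0.0653] x,y -0.0016257909041791324 -0.005463931711874774 [3.1412 0.126  1.9256] 10.8
```

```bash
python3 - <<'E'
from h import *
T=[];F=[]
for i in range(6):
    snapshot("side");o=get_obs();T.append(o["wrist_torque"]);F.append(o["wrist_force"])
T=np.mean(T,0);F=np.mean(F,0);print(T,T@[.9372,.3489,0],F)
b=snapshot("side");B=cv2.resize(b["pixels"][225:325,195:295],(600,600),interpolation=cv2.INTER_CUBIC)
a=snapshot("top");A=a["pixels"][140:240,140:230];A=cv2.resize(A,(540,600),interpolation=cv2.INTER_CUBIC)
cv2.imwrite("pics/s6.png",cv2.resize(np.hstack([B,A]),(798,420))[:,:,::-1])
E
```

```text
[-2.02765798 -0.4722066   0.11054774] -2.0650739425167157 [ 2.28886009 -9.91823165  2.85630116]
```

View pics/s6.png

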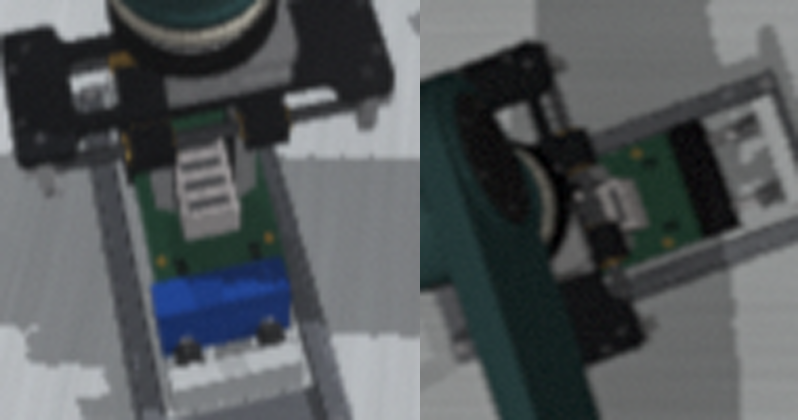

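Fz has gone up and the extra moment fits the trailing edge resting on top of the black lip, so it hasn't quite cleared. I'll raise that edge slightly, push a bit further and feel for the stop.

Emit:
apply_moves --pt "-0.019 -0.007 0 -0.0001 0.0003 0.001 10" --pt "-0.0375 -0.014 0 -0.0002 0.0005 0.0019 10" --pt "-0.0375 -0.014 0 -0.0004 0.0011 0.0019 10" --pt "-0.0375 -0.014 0 -0.0006 0.0016 0.0019 10" --pt "-0.0375 -0.014 0 -0.0006 0.0016 0.0019 10"

```text
time: 11.7
tool_pos: [0.4989, 0.2107, 0.0673]
ee_rot: [3.141, 0.167, 1.926]
wrist_force: [1.9, -11.0, 2.9]
width: 0.0295
finger_force: 30.0
```

```bash
echo 'T=np.mean([get_obs()["wrist_torque"]],0);print("Tx",T@ux)'>>st.py; python3 st.py
```

```text
F [  2.21 -10.47   3.26] Fy -10.582719450826618 p [0.499  0.2107 0.0674] x,y -0.0016167902738832864 -0.0036935293183036613 [3.1412 0.1666 1.926 ] 12.0
Tx -2.169313764455093
```

```bash
cat > st.py <<'E'
from h import *
f=[];p=[];r=[];T=[]
for i in range(8):
    snapshot("side");o=get_obs();f.append(o["wrist_force"]);p.append(o["tool_pos"]);r.append(np.abs(o["ee_rot"]));T.append(o["wrist_torque"])
f=np.mean(f,0);p=np.mean(p,0);uy=np.array([-.3489,.9372,0]);ux=np.array([.9372,.3489,0]);d=p-[.4992,.2147,0]
print("Fx",f@ux,"Fy",f@uy,"Fz",f[2],"z",p[2],"x,y",d@ux,d@uy,np.mean(r,0).round(4),o["time"],"T",np.mean(T,0)@ux)
E
python3 st.py
```

```text
Fx -1.6628793300163094 Fy -10.559858439985584 Fz 3.2136947529686606 z 0.06735894085016124 x,y -0.0016241385478388433 -0.0036945705143481594 [3.1412 0.1666 1.926 ] 12.4 T -2.1395691718099523
```

Emit:
apply_moves --pt "0 0 0 0 0 0.0008 10" --pt "0 0 0 0 0 0.0015 10" --pt "0 0 0 0 0 0.0015 10" --pt "0 0 0 0 0 0.0015 10" --pt "0 0 0 0 0 0.0015 10"

```text
time: 12.9
tool_pos: [0.4989, 0.2107, 0.0676]
ee_rot: [-3.141, 0.166, 1.926]
wrist_force: [4.1, -10.0, -1.9]
width: 0.0301
finger_force: 30.0
```

```bash
python3 st.py
```

```text
Fx 0.3814532547923283 Fy -10.581532794772173 Fz -1.7287515090550585 z 0.06762437411070259 x,y -0.0017145008856748064 -0.0036808153533585126 [3.1414 0.1665 1.9261] 13.3 T -2.2134550902264927
```

The vertical load acts about 48 mm ahead of the TCP, so it's the blue edge held by friction in the groove. The trailing edge is free, and the jaw is back about 15 mm. Lowering to a tilt of about 0.06.

Emit:
apply_moves --pt "0.0249 0.0093 0 0.0001 -0.0003 -0.002 10" --pt "0.05 0.0186 0 0.0002 -0.0006 -0.0038 10" --pt "0.0749 0.0279 0 0.0004 -0.001 -0.0056 10" --pt "0.0998 0.0372 0 0.0005 -0.0013 -0.0074 10" --pt "0.0998 0.0372 0 0.0005 -0.0013 -0.0074 10"

```text
time: 13.8
tool_pos: [0.4997, 0.2089, 0.0616]
ee_rot: [3.141, 0.059, 1.925]
wrist_force: [1.2, -11.0, 3.9]
width: 0.0298
finger_force: 30.0
```

```bash
python3 st.py
```

```text
Fx -2.6611686820318643 Fy -10.907995670661077 Fz 4.219243655564012 z 0.06160672451170875 x,y -0.0015158650905803873 -0.005240499781930631 [3.141  0.0599 1.926 ] 14.2 T -2.0604943933400306
```

Emit:
apply_moves --pt "0.0187 0.007 0 0 -0.0001 -0.001 10" --pt "0.0375 0.014 0 0.0001 -0.0003 -0.002 10" --pt "0.056 0.021 0 0.0002 -0.0005 -0.003 10" --pt "0.056 0.021 0 0.0002 -0.0005 -0.0036 10" --pt "0.056 0.021 0 0.0002 -0.0005 -0.0036 10"

```text
time: 14.7
tool_pos: [0.5, 0.2088, 0.058]
ee_rot: [3.141, 0.0, 1.926]
wrist_force: [1.6, -11.4, 3.4]
width: 0.0296
finger_force: 30.0
```

```bash
python3 st.py
```

```text
Fx -1.9866324185022073 Fy -10.857824886953214 Fz 3.9698251417787134 z 0.05793792773236062 x,y -0.0012798619177663752 -0.0057118584027498875 [3.1406e+00 2.0000e-04 1.9264e+00] 15.1 T -2.0677087730459944
```

Emit:
apply_moves --pt "0 0 0 0 0 -0.0006 10" --pt "0.005 0.002 0 0 0 -0.0012 10" --pt "0.014 0.005 0 0 0 -0.0016 10" --pt "0.014 0.005 0 0 0 -0.0016 10" --pt "0.014 0.005 0 0 0 -0.0016 10"

```text
time: 15.6
tool_pos: [0.5001, 0.2089, 0.057]
ee_rot: [3.14, -0.014, 1.927]
wrist_force: [0.6, -10.9, 6.6]
width: 0.0299
finger_force: 30.0
```

```bash
python3 st.py
```

```text
Fx -3.1598089323814085 Fy -11.181723825084672 Fz 6.604372173334504 z 0.05697618730460699 x,y -0.0011618031403064413 -0.0057799284800416455 [3.14   0.0143 1.9266] 16.0 T -2.168090487864258
```

Both edges are now bearing on the ledges (underside about 45.3 mm, flat). Easing back along -y so the board enters the black groove and the springs share the load.

Emit:
apply_moves --pt "-0.005 -0.002 0 0.0007 -0.0019 0.0003 10" --pt "-0.01 -0.0035 0 0.0014 -0.0038 0.0006 10" --pt "-0.01 -0.0035 0 0.0021 -0.0056 0.0006 10" --pt "-0.01 -0.0035 0 0.0028 -0.0075 0.0006 10" --pt "-0.01 -0.0035 0 0.0033 -0.0089 0.0006 10"

```text
time: 16.5
tool_pos: [0.5028, 0.2022, 0.0567]
ee_rot: [3.14, -0.009, 1.927]
wrist_force: [1.7, -5.4, 2.5]
width: 0.0294
finger_force: 30.0
```

```bash
python3 st.py;python3 - <<'E'
from h import *
b=snapshot("side");B=cv2.resize(b["pixels"][225:325,195:295],(600,600),interpolation=cv2.INTER_CUBIC)
a=snapshot("top");A=a["pixels"][140:240,140:230];A=cv2.resize(A,(540,600),interpolation=cv2.INTER_CUBIC)
cv2.imwrite("pics/s7.png",cv2.resize(np.hstack([B,A]),(798,420))[:,:,::-1])
E
```

```text
Fx -1.3809916595345904 Fy -6.11975506184888 Fz 3.1563298879392767 z 0.05674675720437375 x,y -0.001016742867466196 -0.013061997546446791 [3.1399 0.0082 1.9269] 16.9 T -1.2437015979179111
```

Emit:
apply_moves --pt "0 0 0 0.0004 -0.001 0 10" --pt "0 0 0 0.0007 -0.002 0 10" --pt "0 0 0 0.0011 -0.003 0 10" --pt "0 0 0 0.0015 -0.004 0 10" --pt "0 0 0 0.0017 -0.0047 0 10"

```text
time: 17.5
tool_pos: [0.5038, 0.1994, 0.0567]
ee_rot: [3.14, -0.012, 1.927]
wrist_force: [-0.9, -1.3, 4.6]
width: 0.0295
finger_force: 30.0
```

```bash
python3 st.py;python3 - <<'E'
from h import *
b=snapshot("side");B=cv2.resize(b["pixels"][225:325,195:295],(600,600),interpolation=cv2.INTER_CUBIC)
a=snapshot("top");A=a["pixels"][140:240,140:230];A=cv2.resize(A,(540,600),interpolation=cv2.INTER_CUBIC)
cv2.imwrite("pics/s8.png",cv2.resize(np.hstack([B,A]),(798,420))[:,:,::-1])
E
```

```text
Fx -0.9495940845561606 Fy -1.8589326716432921 Fz 5.4735910867169 z 0.05671440593751043 x,y -0.0010035497859778532 -0.016056825887326386 [3.1397 0.012  1.9273] 17.9 T -0.6022664338985436
```

The slope is now about 1.4 N/mm, so both springs are engaged. Finishing the centring, relieving the downward load, then opening.

Emit:
apply_moves --pt "0 0 0 0.0002 -0.0006 0.0004 10" --pt "0 0 0 0.0004 -0.0011 0.0008 10" --pt "-0.004 -0.0015 0 0.0005 -0.0014 0.001 10" --pt "-0.004 -0.0015 0 0.0005 -0.0014 0.001 10" --pt "-0.004 -0.0015 0 0.0005 -0.0014 0.001 10"

```text
time: 18.5
tool_pos: [0.5044, 0.1978, 0.0567]
ee_rot: [3.14, -0.008, 1.927]
wrist_force: [2.4, 1.4, 2.4]
width: 0.0299
finger_force: 30.0
```

```bash
python3 st.py
```

```text
Fx 4.124007206329351 Fy 1.045904614022448 Fz 2.0047706107603247 z 0.05673486419718335 x,y -0.0010624716943071126 -0.017954666158255434 [3.14   0.0072 1.9269] 18.9 T 0.151404150352547
```

Emit:
apply_moves --pt "0 0 0 0 0 0 40" --pt "0 0 0 0 0 0 60" --pt "0 0 0 0 0 0 80" --pt "0 0 0 0 0 0 80" --pt "0 0 0 0 0 0 80"

```text
time: 19.4
tool_pos: [0.5033, 0.1967, 0.056]
ee_rot: [-3.14, -0.007, 1.927]
wrist_force: [0.3, 0.7, -0.2]
width: 0.0659
finger_force: 0.0
```

Emit:
apply_moves --pt "0 0 0 0 0 0 80" --pt "0 0 0 0 0 0.02 80" --pt "0 0 0 0 0 0.05 80" --pt "0 0 0 0 0 0.09 80" --pt "0 0 0 0 0 0.13 80"

```text
time: 19.9
tool_pos: [0.5033, 0.1968, 0.1873]
ee_rot: [-3.14, -0.007, 1.927]
wrist_force: [0.2, -0.4, 0.3]
width: 0.075
finger_force: 0.0
```

Emit:
apply_moves --pt "0 0 0 0 -0.05 0.0 80" --pt "0 0 0 0 -0.1 0.0 80" --pt "0 0 0 0 -0.15 0 80" --pt "0 0 0 0 -0.2 0 80" --pt "0 0 0 0 -0.24 0 80"

```text
time: 20.4
tool_pos: [0.5034, -0.0455, 0.1867]
ee_rot: [-3.141, -0.006, 1.926]
wrist_force: [0.4, 0.3, -0.2]
width: 0.0758
finger_force: 0.0
```

```bash
python3 - <<'E'
from h import *
a=snapshot("top");b=snapshot("side");o=get_obs();print(o["tool_pos"],o["width"],o["wrist_force"])
for s,n in((a,"top"),(b,"side")):
    h=cv2.cvtColor(s["pixels"],cv2.COLOR_RGB2HSV);m=((h[:,:,0]>45)&(h[:,:,0]<88)&(h[:,:,1]>70)).astype(np.uint8)
    m[:,:150]=0;m[:150]=0;m[:,250 if n=="top" else 290:]=0
    k,l,st,_=cv2.connectedComponentsWithStats(m);j=1+st[1:,4].argmax();print(st[j])
    w=ray(s,np.argwhere(l==j)[:,::-1],.05)[:,:2];print(n,cv2.minAreaRect((w*1000).astype(np.float32)))
B=cv2.resize(b["pixels"][225:325,195:295],(600,600),interpolation=cv2.INTER_CUBIC)
A=a["pixels"][140:240,140:230];A=cv2.resize(A,(540,600),interpolation=cv2.INTER_CUBIC)
cv2.imwrite("pics/s9.png",cv2.resize(np.hstack([B,A]),(798,420))[:,:,::-1])
E
```

```text
[ 0.50351283 -0.0475367   0.18643662] 0.07541734290077362 [0.08163089 0.7188662  0.85030517]
[169 171  43  37 566]
top ((504.20770263671875, 198.03640747070312), (67.47114562988281, 93.9594497680664), 21.1765079498291)
[225 251  36  36 466]
side ((504.7382507324219, 194.55628967285156), (68.57603454589844, 86.04732513427734), 20.696224212646484)
```

View pics/s9.png

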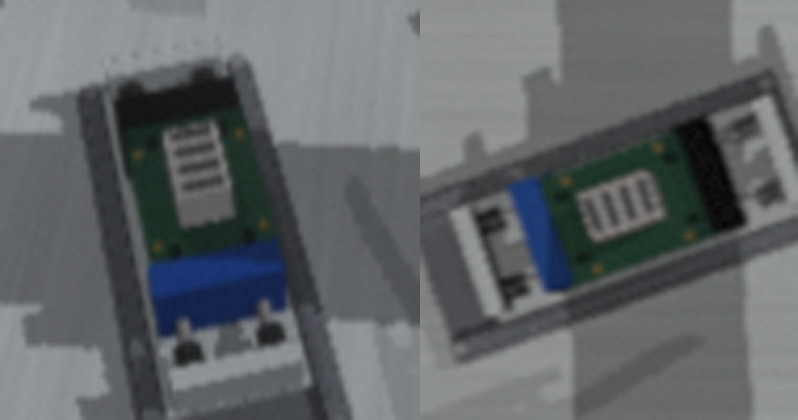

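The board now sits between both jaws with the block up. One last numeric check on the jaw and board edges.

```bash
python3 - <<'E'
from h import *
a=snapshot("top");A=a["pixels"]
C=np.array([.4992,.2147]);th=np.radians(20.42)
ux=np.array([np.cos(th),np.sin(th)]);uy=np.array([-np.sin(th),np.cos(th)])
def prof(z,xs,ys):
    P=np.array([[*(C+x*ux+y*uy),z] for y in ys for x in xs]);q=proj(a,P).astype(np.float32)
    return cv2.remap(A,q[:,:1],q[:,1:],cv2.INTER_LINEAR).reshape(len(ys),len(xs),3).astype(float).mean(1)
ys=np.r_[np.arange(-.09,-.05,.002),np.arange(.02,.055,.002)]
for y,c in zip(ys,prof(.06,np.linspace(-.03,.03,20),ys)):print(int(round(y*1000)),c.astype(int),end="; ")
# white block centre at z=.08
h=cv2.cvtColor(A,cv2.COLOR_RGB2HSV)
P=np.array([[*(C+x*ux+y*uy),.08] for y in np.arange(-.05,.02,.001) for x in np.arange(-.025,.025,.001)])
q=proj(a,P).astype(np.float32);v=cv2.remap(A,q[:,:1],q[:,1:],cv2.INTER_LINEAR).reshape(70,50,3).astype(float)
g=v[:,:,0]
print();print("y",[(int(i-50),int(x)) for i,x in enumerate(g[:,15:35].mean(1)) if i%2==0]);print("x",[(int(i-25),int(x)) for i,x in enumerate(g[25:45].mean(0)) if i%2==0])
E
```

```text
-90 [102 103 103]; -88 [102 103 102]; -86 [96 97 97]; -84 [80 81 81]; -82 [53 53 53]; -80 [26 26 26]; -78 [13 12 13]; -76 [12 12 13]; -74 [14 13 15]; -72 [13 13 14]; -70 [13 12 14]; -68 [13 13 14]; -66 [13 13 14]; -64 [14 14 15]; -62 [17 23 20]; -60 [21 34 27]; -58 [25 42 33]; -56 [25 45 35]; -54 [25 44 34]; -52 [27 45 35]; 20 [27 46 36]; 22 [27 47 36]; 24 [27 48 37]; 26 [27 48 41]; 28 [26 46 55]; 30 [24 45 74]; 32 [24 47 90]; 34 [26 50 99]; 36 [ 27  52 101]; 38 [ 27  53 104]; 40 [ 28  55 107]; 42 [ 27  55 109]; 44 [ 30  57 111]; 46 [ 45  66 113]; 48 [ 71  84 114]; 50 [ 97 102 114]; 52 [110 111 113]; 54 [109 109 109]; 
y [(-50, 30), (-48, 30), (-46, 30), (-44, 34), (-42, 50), (-40, 74), (-38, 96), (-36, 102), (-34, 90), (-32, 79), (-30, 90), (-28, 110), (-26, 117), (-24, 104), (-22, 83), (-20, 80), (-18, 98), (-16, 115), (-14, 113), (-12, 94), (-10, 78), (-8, 85), (-6, 106), (-4, 115), (-2, 103), (0, 83), (2, 79), (4, 87), (6, 85), (8, 59), (10, 34), (12, 25), (14, 25), (16, 27), (18, 28)]
x [(-25, 29), (-23, 28), (-21, 33), (-19, 55), (-17, 88), (-15, 114), (-13, 115), (-11, 103), (-9, 96), (-7, 94), (-5, 94), (-3, 94), (-1, 94), (1, 94), (3, 94), (5, 94), (7, 98), (9, 108), (11, 114), (13, 98), (15, 63), (17, 37), (19, 29), (21, 29), (23, 29)]
```

```bash
python3 -c "
from bench import *
print(close_job())"
```

```text
the job is handed in; nothing more can be done
None
```

The green module is clamped flat under both lips, block up, about 15 mm off the base's middle because the carriage is locked there. Vice forces stayed around 11–13 N and the job was handed in at about 20 s; the hand-in returned no verdict.

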